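# Clear down the sauce corner: scrape the board, upend the bottles to dry

## Robot

A 6-joint arm with a two-finger parallel gripper is mounted at the origin on the work surface. World frame = base frame: x ahead of the robot, y to its left, z up, the work surface at z = 0. Lengths are in mm, angles in rad, forces in N, time in s.
With the tool pointing down it reaches from about 425 to 950 mm from the base axis. Payload 3.5 kg.
Tool frame: the origin (TCP) lies at the very end of the fingers, on their centre line; the grasp point (between the pads) lies 19 mm behind it (r.pinch_z is the distance from the TCP to the grasp point, in mm); z points along the fingers, y is the line along which they close (so a half turn about z gives the same grasp; the last joint's range is limited). The gripper opens to 85 mm and grips with 20 to 120 N. Pads are 22 mm wide; open, the fingers measure 114 mm over their backs; the gripper's body (76 mm by 85 mm) begins 54 mm behind the grasp point. The pads swing forward as they close: fully open they stand 13 mm farther back than shut.
Start: joints at [1.071, 0.286, 1.577, -0, 1.279, -0.15], TCP at [231.292, 634.121, 231.325] pointing down, gripper open.
Joint ranges: [-2.77, 2.77], [-0.9, 2.22], [0.21, 2.48], [-1.53, 4.67], [0.24, 2.81], [-2.84, 2.84]. Speed limits (rad/s): [2.79, 2.79, 3.14, 3.14, 3.14, 3.14].

## Interface

Orientations are given as [roll, pitch, yaw] about the fixed x, y, z axes, in that order (R = Rz(yaw) Ry(pitch) Rx(roll)).
In Python, from rig import r gives the robot as it stands. Calls block until the motion is done:
- r.move_to(position, orientation): joint-space move of the TCP to a pose.
- r.move_linear(position, rotation=None, max_speed=150, contact_N=None): straight line of the TCP; rotation=None keeps the orientation; max_speed is the mean speed in mm/s. With contact_N (N) it stops when the force on the tool has changed by that much, and returns True; else False.
- r.move_joints(angles): joint-space move.
- r.grip(opening): finger opening in mm; the grip force is fixed at half the most; returns when the fingers have stopped.
- r.dwell(seconds).
- r.solve_ik(position, orientation): joint angles nearest the present ones, or None.
- r.camera(name): name is "scene" or "top"; returns the picture (400x640x3 uint8, red, green, blue); there is no depth.
- r.calibration(name): a dict with "vfov" (degrees; the focal length in pixels is half the picture's height over the tangent of half this angle, whatever the lens; pixels are square), "cx", "cy" (the principal point, pixels), "xyz" and "rotation" of the camera in the world. Camera axes: x right, y up, looking along -z (the intrinsics and any distortion apply to the point x, -y, -z); pixel columns grow to the right and rows downward; lengths in mm; the calibration is good to about 2 mm. A picture is of the moment at which its call begins. calibration takes no time and is no camera call.
A pose or a line that the arm cannot do raises r.IKError and nothing moves.
- r.sign_off(): hands the job in; it is judged then, once.
Readings, each from a call of its own:
- r.current_clock(): time.
- r.current_qpos(): joint angles.
- r.current_joint_velocities(): joint speeds.
- r.current_joint_efforts(): joint torques, N m.
- r.current_tcp_pos(): TCP position.
- r.current_tool_rot(): TCP orientation.
- r.current_ft_force(): force on the tool from outside, world axes, zero at the start.
- r.current_moment(): the same for the moment, N m.
- r.current_finger_gap(): finger opening in mm.
- r.current_grip_force(): force on a finger pad.
Only numpy, scipy, OpenCV 4.12 (cv2) and the standard library are available. Lean on these libraries where they do the work, as an engineer would, in place of code of your own. Each camera call takes 0.05 s, during which the arm holds its last target. There are 200 camera calls.

## Task

Clear down the corner after the sauce is made, dirty work first: with the bench scraper, not the fingers, scrape every vegetable trimming off the chopping board into the scrap tray at its edge, then stand the scraper back in the slot of its block. After that, turn each rinsed glass bottle mouth down and lower it gently over a free peg of the drying rack until its mouth sits flat on the seat, and let go; leave the other things on the counter where they are.

Things in the scene. Friction and masses are not known exactly. Their poses are not given: they have to be found in the camera images.
- board: wooden chopping board 250 mm (x) by 260 mm (y) on rubber feet, fixed. Origin on the counter under its centre; its flat top is 45 mm above the counter; its x axis points to the edge under which the scrap tray is pushed (edge at x = +125 mm)
- scrap_tray: shallow open steel tray 130 mm (x) by 280 mm (y), 22 mm high, walls and floor 3 mm, fixed; it reaches 20 mm under the board's edge and 110 mm beyond it. Origin: centre of its underside, on the counter, 170 mm from the board's origin along the board's x
- scrap1: vegetable trimming: carrot end, 27 mm across and 14 mm high, about 12 g, lying loose on the board. Origin: centre of its flat underside. May be absent
- scrap2: vegetable trimming: onion root end, 34 mm across and 12 mm high, about 12 g, lying loose on the board. Origin: centre of its flat underside. May be absent
- scrap3: vegetable trimming: celery heel, 18 x 28 x 11 mm, about 12 g, lying loose on the board. Origin: centre of its flat underside. May be absent
- scrap4: vegetable trimming: carrot end, 27 mm across and 14 mm high, about 12 g, lying loose on the board. Origin: centre of its flat underside. May be absent
- scrap5: vegetable trimming: onion root end, 34 mm across and 12 mm high, about 12 g, lying loose on the board. Origin: centre of its flat underside. May be absent
- scrap6: vegetable trimming: celery heel, 18 x 28 x 11 mm, about 12 g, lying loose on the board. Origin: centre of its flat underside. May be absent
- scraper: bench scraper: upright steel blade 140 mm wide (y), 84 mm high and 3 mm thick (x), with a straight handle along its whole top edge, 22 mm thick (x), 28 mm high. Origin: middle of the blade's lower edge; z points up to the handle, whose centre is at z = 96 mm (top at 110 mm). 0.18 kg. It starts standing in its stand, where it may lean a little
- scraper_stand: wooden block 60 mm (x) by 180 mm (y) by 50 mm high, fixed, with a slot in its top, 10 mm (x) by 151 mm (y) and 42 mm deep, for the scraper blade (slot floor 8 mm above the counter). Origin: centre of its underside. The blade may go in either way round
- bottle1: empty open clear glass sauce bottle, 150 mm long, 0.22 kg: square body 48 x 48 mm, 92 mm long, then a tapering shoulder and round neck (bead 41 mm across, bore 30 mm). Lies on a flat side at the start. Origin: centre of the closed foot; x axis runs along the bottle to the mouth (at x = 150 mm); y and z square to the flat sides. May be absent
- bottle2: empty open clear glass sauce bottle, 150 mm long, 0.22 kg: square body 48 x 48 mm, 92 mm long, then a tapering shoulder and round neck (bead 41 mm across, bore 30 mm). Lies on a flat side at the start. Origin: centre of the closed foot; x axis runs along the bottle to the mouth (at x = 150 mm); y and z square to the flat sides. May be absent
- bottle3: empty open clear glass sauce bottle, 150 mm long, 0.22 kg: square body 48 x 48 mm, 92 mm long, then a tapering shoulder and round neck (bead 41 mm across, bore 30 mm). Lies on a flat side at the start. Origin: centre of the closed foot; x axis runs along the bottle to the mouth (at x = 150 mm); y and z square to the flat sides. May be absent
- bottle4: empty open clear glass sauce bottle, 150 mm long, 0.22 kg: square body 48 x 48 mm, 92 mm long, then a tapering shoulder and round neck (bead 41 mm across, bore 30 mm). Lies on a flat side at the start. Origin: centre of the closed foot; x axis runs along the bottle to the mouth (at x = 150 mm); y and z square to the flat sides. May be absent
- drain_mat: dark rubber draining mat 200 x 410 mm, 4 mm thick, fixed, on which the bottles lie. Origin: centre of its underside
- peg1 (a point): upright drying peg of the bottle rack: round-topped wooden rod 21 mm thick, 76 mm high above its round flat seat 48 mm across. Point: on the peg's axis at the top of the seat (30 mm above the counter); a seated bottle's mouth rests here. Four pegs in a row 105 mm apart, along this frame's y, on a fixed rack 110 mm deep with a 25 mm high bar
- peg2 (a point): upright drying peg of the bottle rack: round-topped wooden rod 21 mm thick, 76 mm high above its round flat seat 48 mm across. Point: on the peg's axis at the top of the seat (30 mm above the counter); a seated bottle's mouth rests here. Four pegs in a row 105 mm apart, along this frame's y, on a fixed rack 110 mm deep with a 25 mm high bar
- peg3 (a point): upright drying peg of the bottle rack: round-topped wooden rod 21 mm thick, 76 mm high above its round flat seat 48 mm across. Point: on the peg's axis at the top of the seat (30 mm above the counter); a seated bottle's mouth rests here. Four pegs in a row 105 mm apart, along this frame's y, on a fixed rack 110 mm deep with a 25 mm high bar
- peg4 (a point): upright drying peg of the bottle rack: round-topped wooden rod 21 mm thick, 76 mm high above its round flat seat 48 mm across. Point: on the peg's axis at the top of the seat (30 mm above the counter); a seated bottle's mouth rests here. Four pegs in a row 105 mm apart, along this frame's y, on a fixed rack 110 mm deep with a 25 mm high bar
- spice_jar: small glass jar with steel lid, 48 mm across, 90 mm high; stays where it is. Origin: centre of its foot
- ramekin: white ceramic ramekin, 72 mm across, 45 mm high; stays where it is. Origin: centre of its foot

How it is judged (in metres and radians):
On the way, in this order (a step that is already met when the one before it is completed fails the run):
1. every trimming lies in the scrap tray (x of scrap1 in the frame of scrap_tray between -0.062 and 0.062 m and y of scrap1 in the frame of scrap_tray between -0.137 and 0.137 m and z of scrap1 in the frame of scrap_tray between -0.005 and 0.034 m and x of scrap2 in the frame of scrap_tray between -0.062 and 0.062 m and y of scrap2 in the frame of scrap_tray between -0.137 and 0.137 m and z of scrap2 in the frame of scrap_tray between -0.005 and 0.034 m and x of scrap3 in the frame of scrap_tray between -0.062 and 0.062 m and y of scrap3 in the frame of scrap_tray between -0.137 and 0.137 m and z of scrap3 in the frame of scrap_tray between -0.005 and 0.034 m and x of scrap4 in the frame of scrap_tray between -0.062 and 0.062 m and y of scrap4 in the frame of scrap_tray between -0.137 and 0.137 m and z of scrap4 in the frame of scrap_tray between -0.005 and 0.034 m and x of scrap5 in the frame of scrap_tray between -0.062 and 0.062 m and y of scrap5 in the frame of scrap_tray between -0.137 and 0.137 m and z of scrap5 in the frame of scrap_tray between -0.005 and 0.034 m and x of scrap6 in the frame of scrap_tray between -0.062 and 0.062 m and y of scrap6 in the frame of scrap_tray between -0.137 and 0.137 m and z of scrap6 in the frame of scrap_tray between -0.005 and 0.034 m), for 0.2 s.
2. the scraper stands in its block again (horizontal distance between scraper and scraper_stand below 0.012 m and height (world z) of scraper below 0.014 m and angle between scraper's own z axis and vertical below 0.25 rad), for 0.2 s.
3. every bottle sits mouth down on a peg ((horizontal distance between bottle1 and peg1 below 0.025 m or horizontal distance between bottle1 and peg2 below 0.025 m or horizontal distance between bottle1 and peg3 below 0.025 m or horizontal distance between bottle1 and peg4 below 0.025 m) and z of bottle1 in the frame of peg1 between 0.145 and 0.156 m and angle between each of bottle1, bottle2, bottle3, bottle4's own x axis and vertical above 2.99 rad and (horizontal distance between bottle2 and peg1 below 0.025 m or horizontal distance between bottle2 and peg2 below 0.025 m or horizontal distance between bottle2 and peg3 below 0.025 m or horizontal distance between bottle2 and peg4 below 0.025 m) and z of bottle2 in the frame of peg1 between 0.145 and 0.156 m and (horizontal distance between bottle3 and peg1 below 0.025 m or horizontal distance between bottle3 and peg2 below 0.025 m or horizontal distance between bottle3 and peg3 below 0.025 m or horizontal distance between bottle3 and peg4 below 0.025 m) and z of bottle3 in the frame of peg1 between 0.145 and 0.156 m and (horizontal distance between bottle4 and peg1 below 0.025 m or horizontal distance between bottle4 and peg2 below 0.025 m or horizontal distance between bottle4 and peg3 below 0.025 m or horizontal distance between bottle4 and peg4 below 0.025 m) and z of bottle4 in the frame of peg1 between 0.145 and 0.156 m), for 0.2 s.
At the end, for the whole second after the job is handed in: every trimming in the scrap tray; scraper upright in its slot (12 mm of the block's centre, edge 6 mm of the slot floor); every bottle mouth down on a peg (0.15 rad of upright, mouth 5 mm of the seat, foot 25 mm of the peg's axis); all at rest and released (all of step 1 and all of step 2 and all of step 3 and linear speed of each of bottle1, bottle2, bottle3, bottle4, scraper below 0.03 m/s); the robot touches nothing.
It fails at once if a trimming is handled with the fingers instead of the scraper (more than 1 N) (contact force between the fingers and scrap1 above 1 N or contact force between the fingers and scrap2 above 1 N or contact force between the fingers and scrap3 above 1 N or contact force between the fingers and scrap4 above 1 N or contact force between the fingers and scrap5 above 1 N or contact force between the fingers and scrap6 above 1 N).
It fails at once if an upended bottle is dropped (falls free faster than 0.8 m/s) ((linear speed of bottle1 above 0.8 m/s and angle between bottle1's own x axis and vertical above 2.6 rad and contact force between the fingers and bottle1 below 0.05 N) or (linear speed of bottle2 above 0.8 m/s and angle between bottle2's own x axis and vertical above 2.6 rad and contact force between the fingers and bottle2 below 0.05 N) or (linear speed of bottle3 above 0.8 m/s and angle between bottle3's own x axis and vertical above 2.6 rad and contact force between the fingers and bottle3 below 0.05 N) or (linear speed of bottle4 above 0.8 m/s and angle between bottle4's own x axis and vertical above 2.6 rad and contact force between the fingers and bottle4 below 0.05 N)).
It fails at once if a bystander (spice jar, ramekin) is moved more than 3 cm (distance of any of spice_jar, ramekin from where it was at the start of the episode above 0.03 m).
Of scrap1, scrap2, scrap3, scrap4, scrap5, scrap6 only 3 to 6 are there at a start; the rules pass over those that are not, and their reading is None.
Of bottle1, bottle2, bottle3, bottle4 only 3 to 4 are there at a start; the rules pass over those that are not, and their reading is None.
At some moment in a run one of bottle1, bottle2, bottle3, bottle4 may be knocked a few centimetres aside while the robot is not near it.
It also fails if it takes over 210 s, if anything falls off the work surface, if the arm or the gripper's body presses on something with over 40 N, if the wrist force passes 120 N, or if a joint passes its speed limit or range.

## Working session

There is one attempt and no reset: what is moved stays moved. The work goes in short steps, each a Python script; the robot and the scene stay as the last script left them, time stands still between calls to the robot, and variables do not carry over. Pictures are saved under pics/ and viewed, at most 14 in all, crops included, and the job is handed in when it is done.

```bash
ls; mkdir -p pics; python3 - <<'E'
from rig import r
import cv2
for n in("scene","top"):
    cv2.imwrite(f"pics/{n}0.png",r.camera(n)[...,::-1]); print(n,r.calibration(n))
print(r.current_clock(),r.pinch_z,r.current_tool_rot())
E
```

```text
pics
scene {'vfov': 57.1226253927634, 'cx': 323.809479793821, 'cy': 200.2205525564356, 'xyz': array([ 926.80987373, -369.63448707,  691.62562217]), 'rotation': array([0.71412416, 0.00949146, 0.69973437])}
top {'vfov': 43.68758948879164, 'cx': 321.22112459018433, 'cy': 204.66363924240554, 'xyz': array([ 370.35045667,   52.95475839, 1170.79248313]), 'rotation': array([ 0.14991659, -0.01073975, -1.58929126])}
0.1 18.700000000000003 [-3.13946220e+00 -3.53750167e-04  2.79172775e+00]
```

View pics/scene0.png

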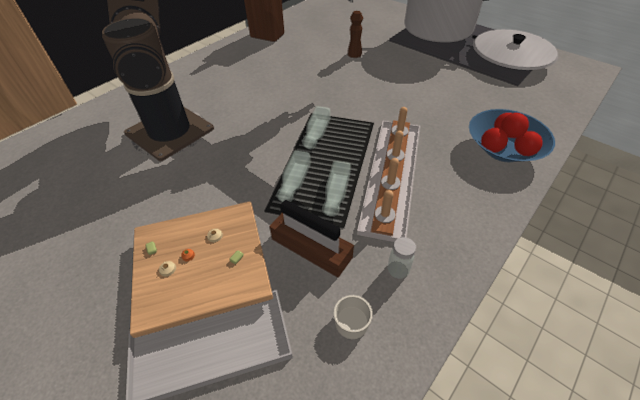

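View pics/top0.png

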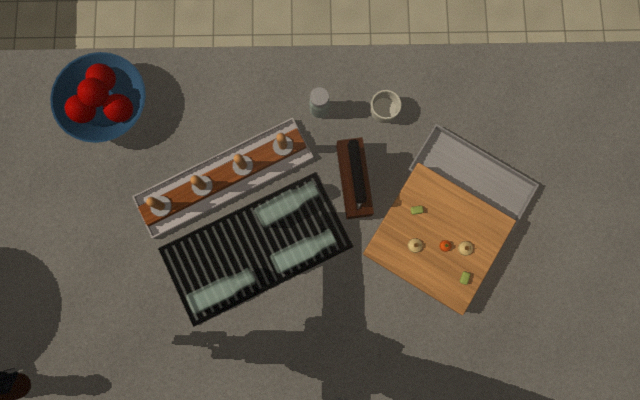

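Top view: board (365–514, 165–314) with 5 trimmings, tray upper right. Scraper block is around (355,178), three bottles lie on the mat around (286,204), (303,253), (221,291), and four pegs run from (150,202) to (281,140). Next I'll get precise positions by masks and rays.

```bash
cat > h.py <<'E'
from rig import r
import numpy as np, cv2
from scipy.spatial.transform import Rotation as Ro
def cam(n):
    c=r.calibration(n); f=200/np.tan(np.radians(c['vfov'])/2)
    return f,c['cx'],c['cy'],np.array(c['xyz']),Ro.from_euler('xyz',c['rotation']).as_matrix()
def ray(n,uv):
    f,cx,cy,o,R=cam(n); uv=np.atleast_2d(uv).astype(float)
    d=np.c_[(uv[:,0]-cx)/f,-(uv[:,1]-cy)/f,-np.ones(len(uv))]@R.T
    return o,d
def cast(n,uv,z):
    o,d=ray(n,uv); return o+d*((z-o[2])/d[:,2])[:,None]
def proj(n,p):
    f,cx,cy,o,R=cam(n); q=(np.atleast_2d(p)-o)@R
    return np.c_[cx+f*q[:,0]/-q[:,2],cy-f*q[:,1]/-q[:,2]]
def tri(a,b):   # same point in top (a) and scene (b): point and ray gap
    o1,d1=ray('top',a);o2,d2=ray('scene',b);d1=d1[0]/np.linalg.norm(d1);d2=d2[0]/np.linalg.norm(d2)
    s,t=np.linalg.lstsq(np.c_[d1,-d2],o2-o1,rcond=None)[0]
    p,q=o1+s*d1,o2+t*d2; return (p+q)/2,np.linalg.norm(p-q)
def blobs(n,im,lo,hi,amin,roi=None,k=0):
    m=cv2.inRange(cv2.cvtColor(im,cv2.COLOR_RGB2HSV),np.array(lo),np.array(hi))
    if roi: 
        z=np.zeros_like(m);x0,y0,x1,y1=roi;z[y0:y1,x0:x1]=m[y0:y1,x0:x1];m=z
    if k: m=cv2.morphologyEx(m,cv2.MORPH_CLOSE,np.ones((k,k)))
    return [c for c in cv2.findContours(m,cv2.RETR_EXTERNAL,cv2.CHAIN_APPROX_NONE)[0] if cv2.contourArea(c)>amin]
def cen(c):
    M=cv2.moments(c);return np.array([M['m10'],M['m01']])/M['m00']
E
cat > m1.py <<'E'
from h import *
np.set_printoptions(precision=1,suppress=True)
T=cv2.imread('pics/top0.png')[...,::-1];S=cv2.imread('pics/scene0.png')[...,::-1]
H=cv2.cvtColor(T,cv2.COLOR_RGB2HSV)
for nm,p in dict(board=(400,230),stand=(345,185),handle=(357,175),mat=(180,260),bottle=(290,203),rackwood=(222,181),tray=(470,170),onion=(415,245),celery=(465,278),carrot=(445,245),pegtop=(281,137),counter=(420,350)).items(): print(nm,H[p[1],p[0]])
print('board',cast('top',[(418,165),(514,221),(464,314),(365,253)],45))
print('tray',cast('top',[(436,126),(538,186)],22))
print('mat',cast('top',[(318,174),(352,245),(194,325),(160,248)],4))
print('stand',cast('top',[(337,141),(362,137),(372,214),(346,217)],50))
print('rack',cast('top',[(294,119),(152,236),(135,196)],25))
for a,b in [((281,137),(402,110)),((240,158),(396,134)),((197,178),(392,161)),((150,201),(388,193))]: print('pegtop?',cast('top',a,103)[0],cast('scene',b,103)[0],tri(a,b))
print('board scene',cast('scene',[(250,204),(270,295),(132,330),(134,224)],45))
T2=np.hstack([cv2.resize(T[110:330,130:380],None,fx=2.4,fy=2.4,interpolation=2)])
cv2.imwrite('pics/c1.png',T2[...,::-1])
E
python3 m1.py
```

```text
board [ 15 150 161]
stand [ 11 173  65]
handle [ 8 64 32]
mat [23 31 75]
bottle [ 49  32 126]
rackwood [ 11 181  76]
tray [ 16  31 140]
onion [ 14 168  97]
celery [ 33 131 138]
carrot [ 24 171  94]
pegtop [ 14 146 154]
counter [ 21  38 107]
board [[ 629.2 -188.    45. ]
 [ 495.1 -401.2   45. ]
 [ 289.9 -274.1   45. ]
 [ 428.5  -58.8   45. ]]
tray [[ 729.2 -240.6   22. ]
 [ 579.4 -473.5   22. ]]
mat [[620.5  43.5   4. ]
 [449.8 -33.    4. ]
 [274.3 331.8   4. ]
 [450.7 414.1   4. ]]
stand [[688.   -1.5  50. ]
 [696.7 -59.8  50. ]
 [516.  -77.   50. ]
 [510.2 -17.8  50. ]]
rack [[750.7  98.5  25. ]
 [477.1 426.7  25. ]
 [570.8 469.   25. ]]
pegtop? [684.  124.5 103. ] [549.2 396.1 103. ] (array([652.4, 128.4, 289.3]), np.float64(54.656783365204205))
pegtop? [637.8 214.6 103. ] [591.9 300.4 103. ] (array([627.4, 209.8, 174.9]), np.float64(18.701467344437486))
pegtop? [594.6 307.7 103. ] [638.5 210.9 103. ] (array([601.8, 318.2,  10. ]), np.float64(32.54833144823817))
pegtop? [545.6 408.  103. ] [687.1 120.9 103. ] (array([ 566.5,  481.9, -261.7]), np.float64(115.40528560715539))
board scene [[ 437.   -62.6   45. ]
 [ 636.1 -193.2   45. ]
 [ 494.6 -399.5   45. ]
 [ 281.7 -266.9   45. ]]
```

View pics/c1.png

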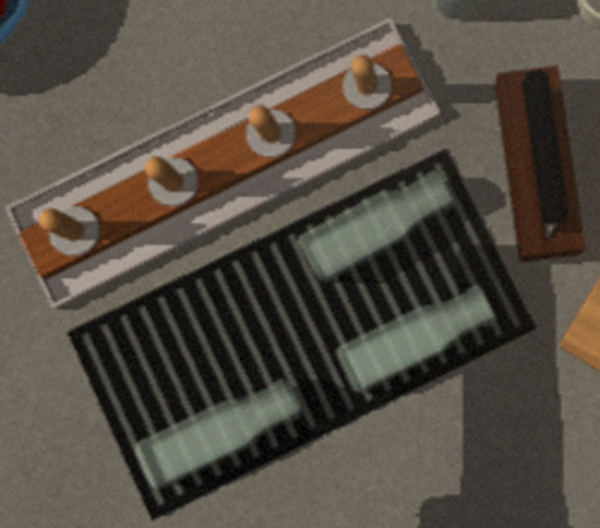

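Crop: the pegs and rack are clear, and all three bottle mouths point right and up in the picture. The handle is the black strip centred near (355,172) in the full picture. Now fitting by masks.

```bash
cat > m2.py <<'E'
from h import *
np.set_printoptions(precision=1,suppress=True)
def rect(P):
    (c,s,a)=cv2.minAreaRect(P[:,:2].astype(np.float32)); return np.array(c),np.array(s),a
def quad(n,c,z):  # robust 4-line fit: approxPoly corners then line fits
    h=cv2.convexHull(c); e=0.02
    while True:
        q=cv2.approxPolyDP(h,e*cv2.arcLength(h,True),True)[:,0]
        if len(q)<=4 or e>.1: break
        e+=.005
    P=c[:,0].astype(float); L=[]
    for i in range(len(q)):
        a,b=q[i].astype(float),q[(i+1)%len(q)].astype(float); d=(b-a)/np.linalg.norm(b-a); w=P-a; t=w@d/np.linalg.norm(b-a); o=abs(w[:,0]*d[1]-w[:,1]*d[0])
        s=P[(t>.1)&(t<.9)&(o<3)]; L.append((cv2.fitLine(s.astype(np.float32),cv2.DIST_HUBER,0,.01,.01)[:,0],a,b,len(s)))
    out=[]
    for i in range(len(L)):
        (l1,*_),(l2,*_)=L[i-1],L[i]
        t=np.linalg.solve(np.c_[l1[:2],-l2[:2]],l2[2:]-l1[2:]); out.append(l1[2:]+t[0]*l1[:2])
    return np.array(out),cast(n,out,z)
if __name__=='__main__':
    T=cv2.imread('pics/top0.png')[...,::-1];S=cv2.imread('pics/scene0.png')[...,::-1]
    for n,im,roi in(('top',T,(355,155,525,325)),('scene',S,(120,190,285,340))):
        c=max(blobs(n,im,(8,90,110),(22,255,255),2000,roi,7),key=cv2.contourArea); px,W=quad(n,c,45)
        print(n,'board px',px.tolist()); print(W[:,:2],'sides',np.linalg.norm(np.roll(W,-1,0)-W,axis=1),'centre',W.mean(0),'px centre at')
    for n,im,roi in(('top',T,(155,170,355,330)),('scene',S,(262,105,376,222))):
        for c in blobs(n,im,(38,15,90),(100,120,255),150,roi,5):
            P=cast(n,c[:,0],28); print(n,'bottle',cen(c),cv2.contourArea(c),rect(P), cast(n,cen(c),28)[0])
    for n,im,roi in(('top',T,(365,170,510,310)),('scene',S,(135,215,260,320))):
        m=cv2.cvtColor(im,cv2.COLOR_RGB2HSV)
        for k,lo,hi in(('cel',(26,80,60),(45,255,255)),('car',(0,190,120),(11,255,255)),('oni',(15,20,150),(30,110,255))):
            for c in blobs(n,im,lo,hi,12,roi): print(n,k,cen(c),cv2.contourArea(c),cast(n,cen(c),57)[0][:2])
    c=max(blobs('top',T,(0,0,0),(180,255,45),100,(345,138,368,212)),key=cv2.contourArea); print('handle',rect(cast('top',c[:,0],118)),cv2.minAreaRect(c))
    c=max(blobs('top',T,(4,130,30),(16,255,120),100,(330,130,380,222),15),key=cv2.contourArea); px,W=quad('top',c,50);print('stand',W[:,:2],W.mean(0),px.tolist())
    for n,im,roi in(('top',T,(130,115,325,240)),('scene',S,(375,95,420,230))):
        for c in blobs(n,im,(8,100,135),(22,255,255),12,roi): 
            q=c[:,0]; top=q[q[:,1]<=q[:,1].min()+1].mean(0); print(n,'peg',cen(c),cv2.contourArea(c),top,cast(n,top,103)[0][:2])
E
python3 m2.py
```

```text
top board px [[417.6311340332031, 162.08172607421875], [515.2366333007812, 220.28530883789062], [461.84442138671875, 314.9660339355469], [362.26580810546875, 253.56497192382812]]
[[ 636.1 -187.5]
 [ 496.7 -404.1]
 [ 287.9 -269.2]
 [ 427.3  -52.6]] sides [257.7 248.6 257.6 248.6] centre [ 462.  -228.3   45. ] px centre at
scene board px [[249.8592987060547, 201.55755615234375], [272.6241149902344, 297.8505859375], [129.81927490234375, 338.0023193359375], [134.5025177001953, 227.93621826171875]]
[[ 431.2  -57.7]
 [ 644.1 -194.1]
 [ 504.6 -409.8]
 [ 292.4 -272.1]] sides [252.8 256.9 253.  255.4] centre [ 468.1 -233.4   45. ] px centre at
top bottle [217.7 291. ] 1077.5 (array([354. , 268.9]), array([ 45.4, 154. ]), 24.715354919433594) [349.9 274.4  28. ]
top bottle [300.5 251.2] 1007.0 (array([440.3,  81.2]), array([ 46.2, 148.7]), 24.462852478027344) [436.2  86.9  28. ]
top bottle [283.9 204. ] 1013.5 (array([550.3, 117.7]), array([ 48.1, 149.9]), 27.430866241455078) [545.8 123.8  28. ]
scene bottle [336.4 186.2] 889.0 (array([545.5, 120.6]), array([ 51. , 184.1]), 28.628002166748047) 
[... 849 characters left out ...]
75, 141.4866943359375]]
top peg [148.6 201.2] 27.0 [149.2 197.5] [553.3 409.8]
top peg [192.6 179.5] 29.5 [193.2 175.8] [599.8 316. ]
top peg [235.9 157.8] 26.5 [236.5 154.5] [645.8 222.3]
top peg [278.8 136.8] 27.5 [279.5 133.5] [692.  127.8]
scene peg [386.6 226.3] 73.5 [393.7 220.7] [737.7  65.2]
scene peg [378.9 202.6] 30.5 [381.7 197.7] [684.2 101.1]
scene peg [394.  197.5] 114.5 [399.  186.7] [695.3 151.8]
scene peg [384.7 172.3] 22.0 [386.2 168.8] [642.6 180.9]
scene peg [399.1 167.8] 81.5 [395.7 158.6] [640.6 223.5]
scene peg [390.1 145.8] 14.5 [392.2 142.5] [602.6 266.9]
scene peg [403.8 143.5] 52.5 [406.7 135.7] [615.9 311.7]
scene peg [406.9 124.4] 13.5 [406.8 122.5] [588.1 357.6]
```

```bash
cat >> h.py <<'E'
def rpy(d,y):   # tool z along d, closing axis y
    d=np.array(d,float);d/=np.linalg.norm(d);y=np.array(y,float);y-=d*(y@d);y/=np.linalg.norm(y)
    return Ro.from_matrix(np.c_[np.cross(y,d),y,d]).as_euler('xyz')
def down(a): return rpy([0,0,-1],[np.cos(a),np.sin(a),0])   # closing axis at world angle a
B0=np.array([464.5,-230.5]);BA=np.radians(-32.8)
def bd(x,y):    # board frame to world xy
    c,s=np.cos(BA),np.sin(BA);return B0+[c*x-s*y,s*x+c*y]
ST=np.array([601,-40.]);SA=np.radians(-83.5)
E
cat > ik.py <<'E'
from h import *
np.set_printoptions(precision=2,suppress=True)
def t(n,p,o): print(n,r.solve_ik(p,o))
for f in (0,np.pi):
    t('grip',[*ST,85],down(SA+f)); t('lift',[*ST,190],down(SA+f))
    for x,y in((-85,75),(-85,-58),(145,75),(145,-58)): t(f'bd{x},{y}',[*bd(x,y),45+77],down(BA+f))
m=np.array([np.cos(np.radians(-64)),np.sin(np.radians(-64)),0])
out=np.array([.9,.437,0]);row=np.array([-.437,.9,0])
for th in np.radians([0,20,35,50]):
    for s in(1,-1):
        print(np.degrees(th),s)
        d=np.sin(th)*m-np.cos(th)*np.array([0,0,1]); yy=np.cross([0,0,1],m)*s
        for p in([545,120],[440,85],[352,272]): t('pick',[*p,15],rpy(d,yy))
        d=np.cos(th)*out-np.sin(th)*np.array([0,0,1]); yy=np.cross([0,0,1],-out)*s
        for p in([690,126],[550,408]):
            for z in(130,220): t('place%d'%z,np.array([*p,z])+19*d,rpy(d,yy))
E
python3 ik.py
```

```text
grip [-0.23  0.29  1.86 -0.    0.99  1.22]
lift [-0.23  0.16  1.8  -0.    1.18  1.22]
bd-85,75 [-0.5  -0.1   2.2  -0.    1.04  0.07]
bd-85,-58 [-0.81 -0.15  2.25 -0.    1.04 -0.24]
bd145,75 [-0.52  0.38  1.66 -0.    1.1   0.05]
bd145,-58 [-0.73  0.36  1.7  -0.    1.09 -0.15]
grip [-0.23  0.29  1.86 -0.    0.99 -1.92]
lift [-0.23  0.16  1.8  -0.    1.18 -1.92]
bd-85,75 None
bd-85,-58 None
bd145,75 None
bd145,-58 None
0.0 1
pick [ 0.03  0.31  1.99 -0.    0.84 -0.42]
pick [-0.04  0.1   2.25 -0.    0.79 -0.49]
pick [ 0.43  0.09  2.26 -0.    0.79 -0.02]
place130 [-0.16  0.47  2.14  2.46  1.14 -1.25]
place220 [-0.16  0.26  2.17  2.4   1.01 -1.11]
place130 [ 0.51  0.44  2.19  3.21  1.07 -1.6 ]
place220 [ 0.51  0.22  2.22  3.22  0.88 -1.62]
0.0 -1
pick [ 0.03  0.31  1.99 -0.    0.84  2.72]
pick [-0.04  0.1   2.25 -0.    0.79  2.65]
pick None
place130 [-0.16  0.47  2.14  2.46  1.14  1.89]
place220 [-0.16  0.26  2.17  2.4   1.01  2.03]
place130 [0.51 0.44 2.19 3.21 1.07 1.54]
place220 [0.51 0.22 2.22 3.22 0.88 1.52]
20.0 1
pick [ 0.18  0.31  2.02 -0.49  0.77  0.08]
pick [ 0.15  0.1   2.29 -0.5
[... 989 characters left out ...]
[ 0.38  0.46  2.01 -1.14  1.    0.74]
pick [ 0.39  0.29  2.26 -1.18  0.97  0.84]
pick [ 0.83  0.42  2.08 -0.86  1.22  0.93]
place130 [-0.07  0.25  1.98  0.87  0.43  0.33]
place220 [-0.07  0.12  1.93  0.65  0.56  0.58]
place130 None
place220 [ 0.5   0.08  1.98 -0.08  0.39  1.69]
50.0 -1
pick [ 0.38  0.46  2.01 -1.14  1.   -2.4 ]
pick [ 0.39  0.29  2.26 -1.18  0.97 -2.3 ]
pick [ 0.83  0.42  2.08 -0.86  1.22 -2.21]
place130 [-0.07  0.25  1.98  0.87  0.43 -2.81]
place220 [-0.07  0.12  1.93  0.65  0.56 -2.56]
place130 None
place220 [ 0.5   0.08  1.98 -0.08  0.39 -1.46]<sys>:0: UserWarning: Gimbal lock detected. Setting third angle to zero since it is not possible to uniquely determine all angles.
```

```bash
python3 - <<'E'
from h import *
np.set_printoptions(precision=1,suppress=True)
r.grip(70)
r.move_to([*ST,230],down(SA))
print(r.move_linear([*ST,86],max_speed=120,contact_N=15),r.current_tcp_pos())
r.grip(10); print(r.current_finger_gap(),r.current_grip_force(),r.current_ft_force(),r.current_clock())
r.move_linear([*ST,190],max_speed=100)
print(r.current_finger_gap(),r.current_ft_force())
for n in("scene","top"): cv2.imwrite(f"pics/{n}1.png",r.camera(n)[...,::-1])
S=cv2.imread('pics/scene1.png');T=cv2.imread('pics/top1.png')
cv2.imwrite('pics/c2.png',np.hstack([cv2.resize(S[60:280,220:370],None,fx=2.5,fy=2.5),cv2.resize(T[100:320,260:420],None,fx=2.5,fy=2.5)]))
E
```

```text
False [601.8 -40.2  87.1]
21.339079535213 59.2534875869751 [-0.4 -0.1  2.8] 4.9667
20.813892586033976 [ 0.1 -0.5 -1.7]
```

View pics/c2.png

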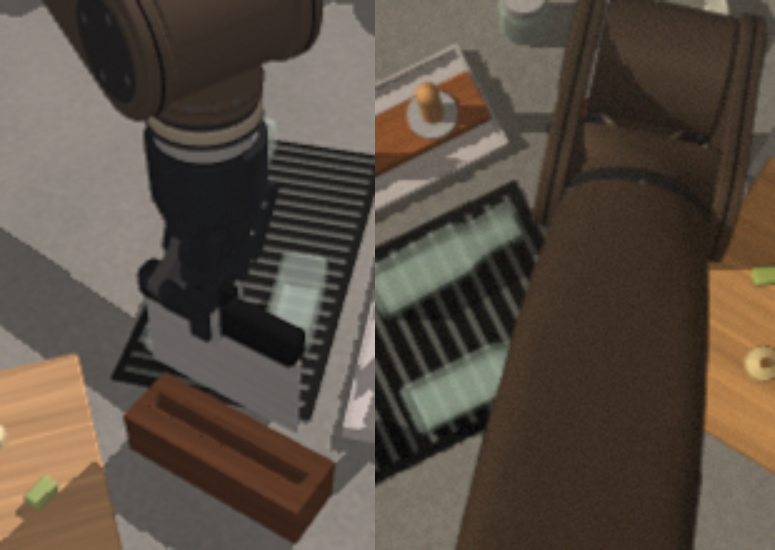

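The scraper is held upright in the fingers, about 8 mm off its centre along the handle. The slot is empty. I'll allow for that offset and scrape in two passes.

```bash
cat > scrape.py <<'E'
from h import *
import sys
np.set_printoptions(precision=1,suppress=True)
def scrape(y,x0=-85,x1=145,zs=160):
    o=down(BA)
    r.move_to([*bd(x0,y),170],o)
    c=r.move_linear([*bd(x0,y),117],max_speed=30,contact_N=6); z=r.current_tcp_pos()[2]; print('contact',c,z,r.current_ft_force())
    z+=1.0; r.move_linear([*bd(x0,y),z],max_speed=30)
    print(r.move_linear([*bd(x1,y),z],max_speed=70,contact_N=25),r.current_tcp_pos(),r.current_ft_force())
    r.move_linear([*bd(x1,y),190],max_speed=150)
E
python3 - <<'E'
from scrape import *
scrape(68); scrape(-64)
r.move_to([*ST,190],down(SA)); print(r.current_clock())
for n in("scene","top"): cv2.imwrite(f"pics/{n}2.png",r.camera(n)[...,::-1])
S=cv2.imread('pics/scene2.png');T=cv2.imread('pics/top2.png')
cv2.imwrite('pics/c3.png',np.hstack([cv2.resize(S[180:400,100:310],None,fx=2,fy=2),cv2.resize(T[110:330,355:555],None,fx=2,fy=2)]))
E
```

```text
contact True 123.4940102130738 [-0.2 -0.2  5.2]
False [ 623.1 -251.8  124.5] [ 0.5  0.1 -2. ]
contact True 123.52508007033198 [-0.3 -0.3  4.3]
False [ 551.6 -362.8  124.5] [ 0.1 -0.  -1.6]
20.9167
```

View pics/c3.png

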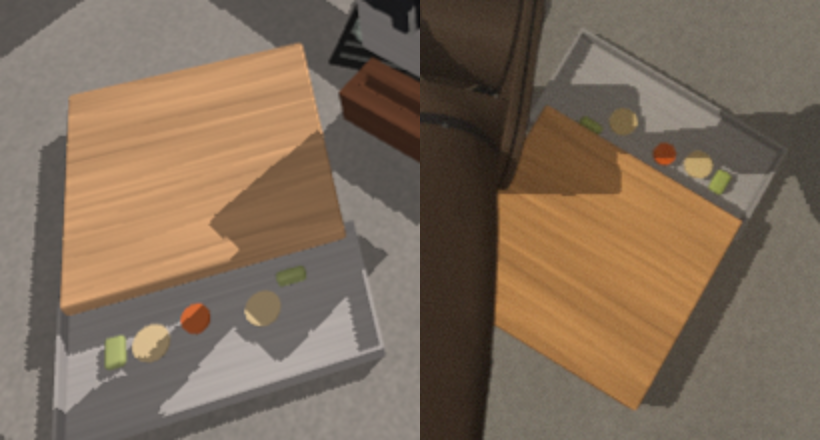

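All five trimmings lie in the tray and the board is clear. Returning the scraper along the path it came out.

```bash
python3 - <<'E'
from h import *
np.set_printoptions(precision=1,suppress=True)
print(r.move_linear([*ST,150],max_speed=100),r.current_tcp_pos(),r.current_tool_rot())
c=r.move_linear([*ST,85],max_speed=40,contact_N=8); print(c,r.current_tcp_pos(),r.current_ft_force())
if r.current_tcp_pos()[2]<90:
    r.grip(60); r.move_linear([*ST,230],max_speed=150)
    r.move_to([450,-250,300],down(BA)); print(r.current_clock())
for n in("scene","top"): cv2.imwrite(f"pics/{n}3.png",r.camera(n)[...,::-1])
S=cv2.imread('pics/scene3.png');T=cv2.imread('pics/top3.png')
cv2.imwrite('pics/c4.png',np.hstack([cv2.resize(S[90:290,250:440],None,fx=2,fy=2),cv2.resize(T[110:330,130:380],None,fx=1.66,fy=1.82)[:400]]))
E
```

```text
False [601.  -40.2 149.7] [-3.1  0.   0.1]
True [600.8 -40.1  86.6] [-0.1  0.4  4.2]
25.8917
```

View pics/c4.png

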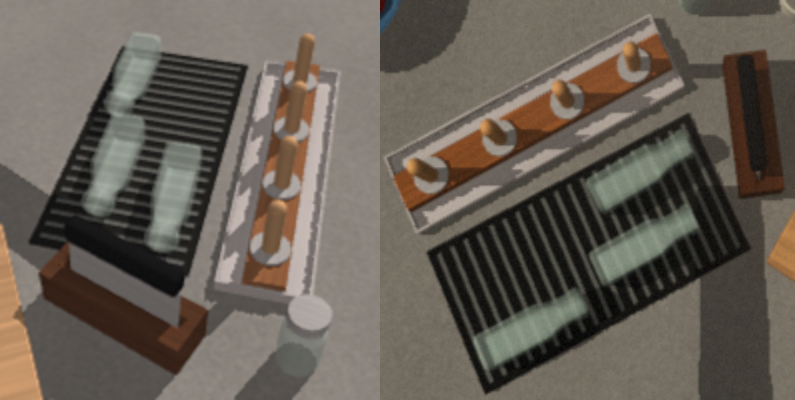

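View zoomed.

The scraper is back upright in its slot, and three bottles lie on the mat. The middle one seems to have been knocked slightly. Zooming in on the pegs for precise seat centres.

```bash
python3 - <<'E'
import cv2,numpy as np
T=cv2.imread('pics/top3.png');S=cv2.imread('pics/scene3.png')
a=cv2.resize(T[120:225,135:300],None,fx=4.8,fy=4.8,interpolation=cv2.INTER_CUBIC); cv2.imwrite('pics/c5.png',a)
b=cv2.resize(S[100:232,355:425],None,fx=4.5,fy=4.5,interpolation=cv2.INTER_CUBIC); cv2.imwrite('pics/c6.png',b)
E
```

```text
(no output)
```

View pics/c5.png

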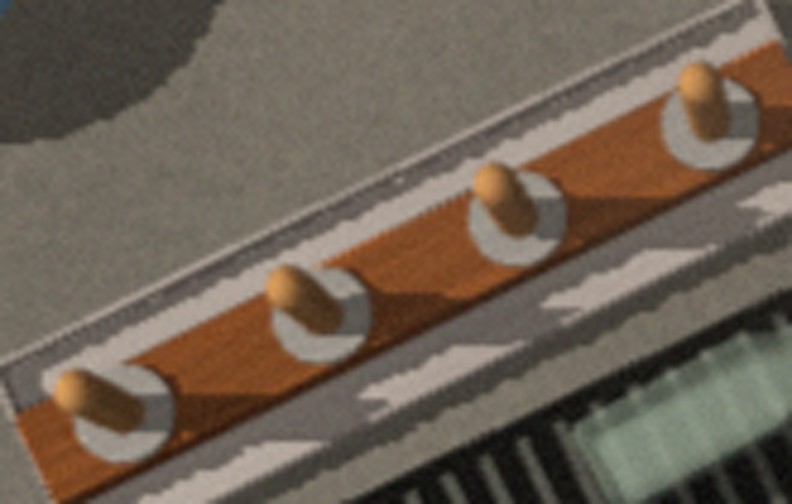

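View pics/c6.png

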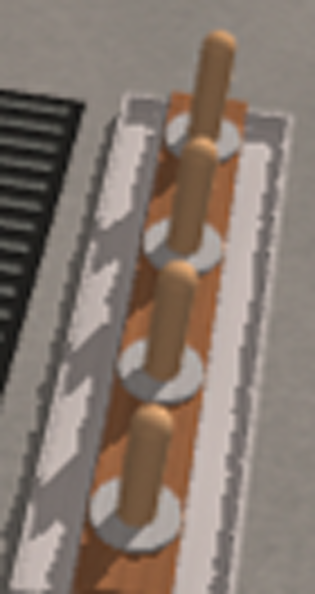

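```bash
cat > m3.py <<'E'
from h import *
from m2 import rect
np.set_printoptions(precision=1,suppress=True)
f=lambda U,k,o:(np.array(U,float)+.5)/k-.5+np.array(o)
Ts=f([(123.5,413),(320.5,314),(518,218),(710.5,122.5)],4.8,(135,120)); Tt=f([(76,391),(288,287),(494,185),(700,83)],4.8,(135,120))
Ss=f([(202.5,138),(183.5,245),(161,371),(136,516)],4.5,(355,100)); St=f([(218,48),(199,156),(178,280),(153,425)],4.5,(355,100))
for n,s,t in(('top',Ts,Tt),('scene',Ss,St)):
    print(n,cast(n,s,30)[:,:2].tolist(),cast(n,t,95.5)[:,:2].tolist())
for a,b,c,d in zip(Ts,Ss,Tt,St): print(tri(a,b),tri(c,d))
T=cv2.imread('pics/top3.png')[...,::-1];S=cv2.imread('pics/scene3.png')[...,::-1]
for n,im,roi in(('top',T,(155,170,355,330)),('scene',S,(262,95,376,222))):
    for c in blobs(n,im,(38,18,95),(100,120,255),150,roi,3):
        print(n,'bottle',cen(c),cv2.contourArea(c),rect(cast(n,c[:,0],28)))
E
python3 m3.py
```

```text
top [[546.3868689809192, 408.18184247186286], [593.1991773575357, 314.7204210873376], [639.1874712529532, 219.66016654046996], [685.611888822137, 125.7059338058865]] [[546.7226536870007, 409.5204772300385], [593.1882733047536, 314.6990328062024], [639.4616414214358, 221.18089613788382], [686.4305198760098, 126.25713819148638]]
scene [[549.2235186044084, 404.0383071510584], [594.8112281946835, 311.4308419866], [641.6237477903785, 216.182217845308], [688.4727667262657, 121.86433693900159]] [[547.3297333377769, 406.5896177760431], [593.7616025777518, 312.52974346000286], [640.3081416993327, 219.17284112924227], [686.8207962506867, 125.4171838437033]]
(array([546.9, 409.4,  25.6]), np.float64(0.4837543102577344)) (array([546.5, 409.7,  93.7]), np.float64(1.3233854237457718))
(array([593.5, 315.1,  26.8]), np.float64(0.9065944287487642)) (array([593.1, 314.8,  93.9]), np.float64(0.9234033866367173))
(array([640. , 220.1,  25.8]), np.float64(0.5016211445828614)) (array([639.6, 221.2,  93.7]), np.float64(0.662653769083074))
(array([686.8, 125.9,  24.9]), np.float64(0.5245170644401974)) (array([686.6, 126.2,  94.7]), np.float64(0.2693228467549406))
top bottle [218.  290.6] 1069.5 (array([354.4, 269.2]), array([ 46.3, 153.8]), 25.480260848999023)
top bottle [286.6 244.3] 1035.5 (array([456.2, 112.4]), array([ 46.1, 150.1]), 25.752059936523438)
top bottle [284.1 203.8] 1040.0 (array([549.9, 117.5]), array([ 48.4, 150. ]), 27.09360122680664)
scene bottle [336.2 187.3] 613.0 (array([543.2, 124.2]), array([ 50.8, 174.2]), 27.545400619506836)
scene bottle [306.2 155.9] 484.5 (array([399.9, 186.7]), array([ 44.3, 337.3]), 33.817291259765625)
```

The two views agree to about 1 mm on the pegs, with 105.3 mm spacing. The middle bottle was knocked and is now at (456,112). Setting up the pick-and-place, beginning with the bottle nearest the left.

```bash
cat > bot.py <<'E'
from h import *
np.set_printoptions(precision=1,suppress=True)
PEG={1:(547,408.5),2:(593.5,314.3),3:(639.8,220),4:(686.8,125.3)}
OUT=np.array([.8967,.4426,0]); Z=np.array([0,0,1.]); G=50; ZP=12
OP=rpy(OUT,np.cross(Z,-OUT))
def pickpose(c,a):   # c: bottle mid-length, a: mouth direction (deg)
    m=np.array([np.cos(np.radians(a)),np.sin(np.radians(a)),0])
    return np.array([*c,0])-(75-G)*m, rpy(-Z,np.cross(Z,m))
def tcp(p,z,back=0): return np.array([*PEG[p],z])+(28-ZP-back)*OUT
def pick(c,a):
    q,o=pickpose(c,a)
    r.grip(72); r.move_to(q+Z*200,o); r.move_linear(q+Z*60,max_speed=200)
    hit=r.move_linear(q+Z*ZP,max_speed=50,contact_N=10); print('pick',hit,r.current_tcp_pos())
    if hit: return False
    r.grip(20); g=r.current_finger_gap(); print('gap',g,r.current_grip_force())
    r.move_linear(q+Z*120,max_speed=80); r.move_linear(q+Z*300,max_speed=200)
    print('gap',r.current_finger_gap(),r.current_ft_force()); return abs(g-48)<4
def over(p): r.move_to(tcp(p,300,100),OP); r.move_linear(tcp(p,245),max_speed=120)
def lower(p,z1=125,off=(0,0,0)):
    hit=r.move_linear(tcp(p,z1)+off,max_speed=30,contact_N=5); print('lower',hit,r.current_tcp_pos(),r.current_ft_force(),r.current_clock()); return hit
def leave(p):
    r.grip(62); x=r.current_tcp_pos(); r.move_linear(x-130*OUT,max_speed=100); r.move_linear(x-130*OUT+Z*120,max_speed=200)
C=((354.5,269),-64.5)
if __name__=='__main__':
    for p in PEG:
        for z,b in((300,100),(245,0),(125,0),(130,130),(250,130)): print(p,z,b,r.solve_ik(tcp(p,z,b),OP))
    q,o=pickpose(*C); print(q,[r.solve_ik(q+Z*z,o) for z in(12,300)])
E
python3 bot.py
```

```text
1 300 100 [ 0.5 -0.2  2.4  3.3  0.7 -1.7]
1 245 0 [ 0.5  0.2  2.2  3.2  0.8 -1.6]
1 125 0 [ 0.5  0.4  2.2  3.2  1.1 -1.6]
1 130 130 [ 0.5  0.3  2.5  3.2  1.2 -1.6]
1 250 130 None
2 300 100 None
2 245 0 [ 0.3  0.1  2.3  2.9  0.8 -1.4]
2 125 0 [ 0.3  0.4  2.2  2.9  1.1 -1.5]
2 130 130 None
2 250 130 None
3 300 100 [-0.1 -0.2  2.5  2.4  0.8 -1. ]
3 245 0 [ 0.   0.1  2.3  2.6  0.9 -1.2]
3 125 0 [ 0.   0.4  2.2  2.7  1.1 -1.4]
3 130 130 None
3 250 130 None
4 300 100 [-0.3 -0.1  2.4  2.1  1.  -0.9]
4 245 0 [-0.2  0.2  2.2  2.4  1.  -1.1]
4 125 0 [-0.2  0.5  2.1  2.4  1.2 -1.3]
4 130 130 [-0.4  0.3  2.4  2.3  1.3 -1.3]
4 250 130 [-0.4 -0.1  2.5  2.2  1.1 -1. ]
[343.7 291.6   0. ] [array([ 0.5,  0.1,  2.2, -0. ,  0.8,  0. ]), array([ 0.5, -0.3,  2. , -0. ,  1.4,  0. ])]<sys>:0: UserWarning: Gimbal lock detected. Setting third angle to zero since it is not possible to uniquely determine all angles.
```

```bash
sed -i 's/tcp(p,300,100)/tcp(p,290,50)/; s/130\*OUT+Z\*120/75*OUT+Z*100/; s/130\*OUT/75*OUT/; s/(300,100),(245,0),(125,0),(130,130),(250,130)/(290,50),(245,0),(125,0),(130,75),(230,75)/' bot.py; python3 -W ignore bot.py | grep -c None; python3 -W ignore - <<'E'
from bot import *
if pick(*C):
    over(1); print(r.current_tcp_pos(),tcp(1,245),r.current_qpos(),r.current_clock())
for n in("scene","top"): cv2.imwrite(f"pics/{n}4.png",r.camera(n)[...,::-1])
cv2.imwrite('pics/c7.png',np.hstack([cv2.resize(cv2.imread(f'pics/{n}4.png')[y:y+200,x:x+200],None,fx=2,fy=2) for n,x,y in(('scene',240,40),('top',90,130))]))
E
```

```text
0
pick False [344.1 291.8  12.3]
gap 47.57828316420206 61.71555519104004
gap 47.85010077826811 [ 0.4  0.5 -3.3]
[561.3 415.6 245.2] [561.3 415.6 245. ] [ 0.5  0.2  2.2  3.2  0.8 -1.6] 36.5583
```

View pics/c7.png

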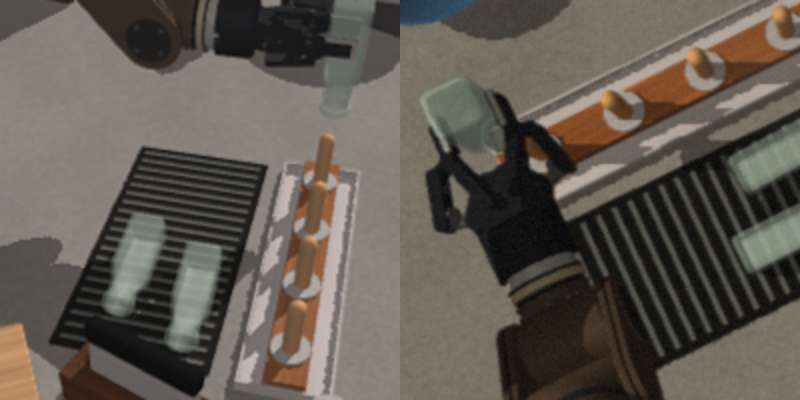

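The bottle is held mouth down near peg 1. Its mouth is at scene px (408.5,92.5) and top px (136,198.5). Comparing its axis with the peg before lowering.

```bash
python3 -W ignore - <<'E'
from bot import *
print(tri((136,198.5),(408.5,92.5)),PEG[1])
h=lower(1)
z=r.current_tcp_pos()[2]
if h and z<138: leave(1)
for n in("scene","top"): cv2.imwrite(f"pics/{n}5.png",r.camera(n)[...,::-1])
cv2.imwrite('pics/c8.png',np.hstack([cv2.resize(cv2.imread(f'pics/{n}5.png')[y:y+200,x:x+200],None,fx=2,fy=2) for n,x,y in(('scene',240,40),('top',90,130))]))
E
```

```text
(array([545.1, 424.5, 140.8]), np.float64(0.3831638154653169)) (547, 408.5)
lower True [561.4 415.7 133.8] [-0.6 -0.6  4. ] 39.9167
```

View pics/c8.png

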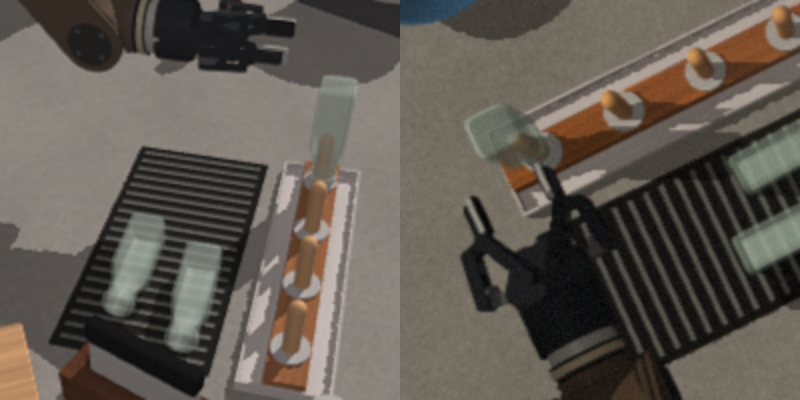

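Bottle 1 stands mouth down on peg 1, released. Next is the knocked one, onto peg 3, re-measured first.

```bash
cat > go.py <<'E'
from bot import *
from m2 import rect
import sys
def find(near):
    r.dwell(.1); T=r.camera('top'); best=None
    for c in blobs('top',T,(38,18,95),(100,120,255),150,(155,170,355,330),3):
        c0,s,a=rect(cast('top',c[:,0],28)); print('seen',c0,s,a)
        if np.linalg.norm(c0-near)<60: best=(c0,s,a)
    c0,s,a=best; a=a if s[1]>s[0] else a-90   # angle of the short side
    assert abs(max(s)-150)<8 and abs(min(s)-48)<6
    return c0,a-90
def run(near,p):
    c,a=find(np.array(near)); print('bottle',c,a)
    if not pick(c,a): return print('NOT PICKED')
    over(p); 
    if lower(p) and r.current_tcp_pos()[2]<140: leave(p); print('done',r.current_clock())
E
python3 -W ignore - <<'E'
from go import *
r.move_to([430,300,330],down(.4))
run((456,112),3)
for n in("scene","top"): cv2.imwrite(f"pics/{n}6.png",r.camera(n)[...,::-1])
cv2.imwrite('pics/c9.png',np.hstack([cv2.resize(cv2.imread(f'pics/{n}6.png')[y:y+200,x:x+200],None,fx=2,fy=2) for n,x,y in(('scene',240,60),('top',130,110))]))
E
```

```text
seen [456.5 112.6] [ 47.2 150.1] 25.574289321899414
seen [550.5 117.6] [ 48.  149.8] 28.178438186645508
bottle [456.5 112.6] -64.42571067810059
pick False [446.1 135.2  12.3]
gap 47.597642795224374 61.86143159866333
gap 47.59086102455713 [ 0.  -1.1 -4.1]
lower True [654.2 227.2 131.3] [-2.2 -1.4  3.4] 56.8917
done 58.7333
```

View pics/c9.png

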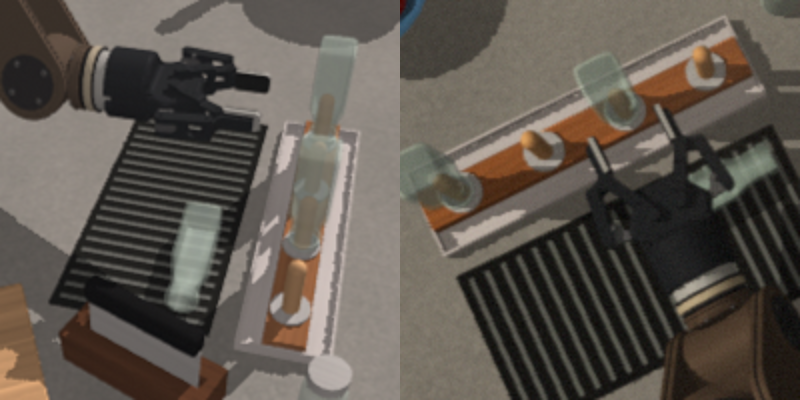

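Second bottle is upright on peg 3. The last one goes to peg 2, through a waypoint that keeps clear of the seated bottles.

```bash
sed -i "s/    over(p); /    r.move_to([430,250,310],down(.4)); over(p)/" go.py
python3 -W ignore - <<'E'
from go import *
r.move_to([430,250,310],down(.4))
run((550,117),2)
r.move_to([430,0,400],down(0))
for n in("scene","top"): cv2.imwrite(f"pics/{n}7.png",r.camera(n)[...,::-1])
cv2.imwrite('pics/c10.png',np.hstack([cv2.resize(cv2.imread(f'pics/{n}7.png')[y:y+200,x:x+200],None,fx=2,fy=2) for n,x,y in(('scene',240,60),('top',130,110))]))
E
```

```text
seen [550.5 117.6] [ 48.  149.8] 28.178438186645508
bottle [550.5 117.6] -61.82156181335449
pick False [539.  139.7  12.4]
gap 47.73567722325114 62.025275230407715
gap 47.56665773349772 [-0.4  0.7 -3.5]
lower True [607.9 321.5 130.7] [ 0.1 -1.7  3.6] 74.2
done 76.0417
```

View pics/c10.png

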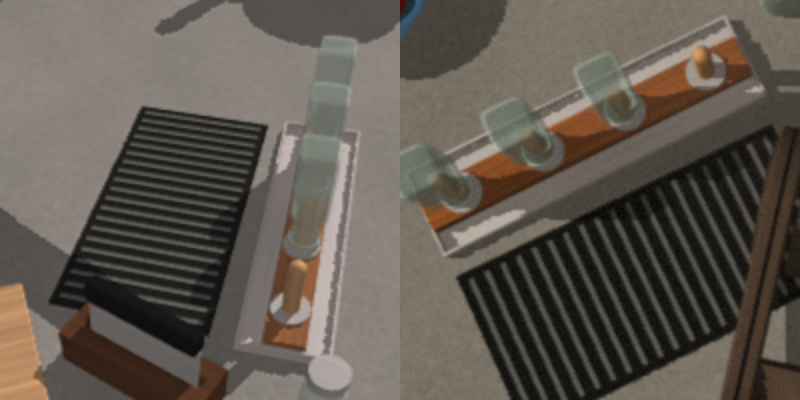

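View pics/scene7.png

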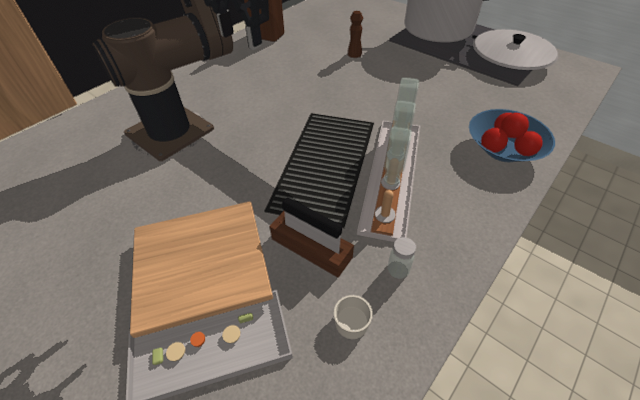

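The pictures show three bottles upright on pegs 1–3, the scraper in its slot, five trimmings in the tray, and the jar and ramekin where they were. Handing in.

```bash
python3 -c "
from rig import r
print(r.sign_off())"
```

```text
the job is handed in; nothing more can be done
None
```

I've handed the job in, about 80 s into the 210 s allowed: all five trimmings are in the tray, the scraper is back in its slot, and all three bottles sit mouth down on pegs 1–3; the final pictures show this, but the judge's verdict wasn't returned.

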